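Fit the lemon cone to the citrus juicer and keep it pressed

ROBOT

A 6-joint arm with a two-finger parallel gripper is mounted at the origin on a cart in front of the work surface, level with it; the furniture and walls round the work are solid. World frame = base frame: x ahead of the robot, y to its left, z up, the work surface at z = 0. Lengths are in mm, angles in degrees, forces in N, time in s.
With the tool pointing down it reaches from about 325 to 875 mm from the base axis. Payload 4.4 kg.
Tool frame: the origin (TCP) lies at the very end of the fingers, on their centre line; the grasp point (between the pads) lies manip.tcp_to_grasp behind it (manip.tcp_to_grasp is the distance from the TCP to the grasp point, in mm); z points along the fingers, y is the line along which they close (so a half turn about z gives the same grasp; the last joint's range is limited). The gripper opens to 85 mm and grips with 20 to 120 N. Pads are 22 mm wide; open, the fingers measure 114 mm over their backs; the gripper's body (76 mm by 85 mm) begins 54 mm behind the grasp point. The pads swing forward as they close: fully open they stand 13 mm farther back than shut.
Start: joints at [54.746, 11.837, 88.321, -0, 79.842, -8.623], TCP at [257.75, 513.996, 199.082] pointing down, gripper open.
Joint ranges: [-156.59, 156.59], [-49.26, 127.26], [12.9, 141.05], [-63.56, 243.56], [4.71, 150.69], [-161.64, 161.64]. Speed limits (degrees/s): [159.86, 159.86, 180, 180, 180, 180].

INTERFACE

Orientations are given as [roll, pitch, yaw] about the fixed x, y, z axes, in that order (R = Rz(yaw) Ry(pitch) Rx(roll)).
In Python, from station import manip, imaging gives the robot as it stands.
- The arm moves only by the shell command python3 -m jog 'ROWS' [FORCE]. ROWS is JSON, a list of rows, each a list of 5 numbers: the shift along the tool's x, y, z in units of 10 cm (1.0 is 10 cm), then the turn about the tool's z in units of pi rad (1.0 is pi rad), then the gripper's target within -1 to 1 (fully open at 1, half-way at 0, shut at -1). A call has 1 to 12 rows; each row shifts and turns the commanded pose from where the row before left it, along the tool's axes as they then stand; what a row does not reach is not made up. A row lasts 1/10 s, in which the tool goes at most 50 mm and 8.59 degrees, less where a joint would pass 70% of its speed; a pose out of reach is approached as far as the arm can. A call with a number of a shift or a turn outside -1 to 1 is refused whole. A call with a gripper value outside its range is refused whole. The fingers move at their own pace and stop on an object; FORCE is the grip in N (left out, the last holds). Time passes only in rows, so rows that do not move let the fingers close. It gives the time, the measured TCP pose, the force, the opening and the grip force at its end, in the units of the state.
- manip.get_state(): the state, without advancing time (a new reading comes with each control period).
- imaging.capture(name): name is "side" or "top" or "wrist"; returns (picture, depth): 400x640x3 uint8, blue, green, red; 400x640 float32, mm along the optical axis (not along the pixel's ray), 0 where there is no reading.
- imaging.camera_model(name): a dict with "fx", "fy", "cx", "cy" (pixels), "D" ([k1, k2, p1, p2, k3] as OpenCV has them; the pictures are not rectified), "camera_from_world" (4x4, takes a point from world to camera coordinates); the wrist camera has in their place "T_tool_cam" (4x4, takes a point from camera to tool coordinates, whose origin is the TCP and whose axes are the flange's). Camera axes: x right, y up, looking along -z (the intrinsics and any distortion apply to the point x, -y, -z); pixel columns grow to the right and rows downward; lengths in mm; the calibration is good to about 2 mm. A picture is of the moment at which its call begins: read the wrist's pose just before it. camera_model takes no time and is no camera call.
- manip.close_job(): hands the job in; it is judged then, once.
The state is a dict: "t": time; "qpos": joint angles; "dq": joint speeds; "joint_efforts": joint torques, N m; "eef_pos": TCP position; "tool_rot": TCP orientation; "wrist_force": force on the tool from outside, world axes, zero at the start; "wrist_torque": the same for the moment, N m; "grip_width": opening from 0.0 (shut) to 1.0 (fully open); "finger_force": force on a finger pad.
Only numpy, scipy, OpenCV 4.12 (cv2) and the standard library are available. Lean on these libraries where they do the work, as an engineer would, in place of code of your own. Each camera call takes 0.05 s, during which the arm holds its last target. There are 200 camera calls.

TASK

Take the small yellow lemon cone and fit it on the citrus juicer's drive spindle: turn it until the cross-shaped socket in its foot meshes with the spindle's four ribs and slide it fully home. Then press the cone down against the spring, about half-way through its travel or further, as one does to run the juicer, and finish while still holding it pressed down: do not let go. Leave the orange cone, the metal cup under the spout and the half lemon where they are.

Things in the scene. Friction and masses are not known exactly. Their poses are not given: they have to be found in the camera images.
- lemon_cone: Small yellow juicer cone, loose, about 80 g, standing upright; origin at the centre of its underside, z up through its tip. In its underside is a cross-shaped socket, 24 mm deep, open below, its two slots along x and y, each 25 mm long and 8.5 mm wide: it fits the spindle in any of four positions a quarter turn apart.
- lemon_cone_center (a point): Centre of the small yellow cone, on its axis, 29 mm above its underside (height 58 mm). Its square foot, 40 x 40 mm with flat sides facing its +-x and +-y, reaches 34 mm up from the underside, the tapering dome is above. Grip it across two opposite flats, about 24 mm above the underside. The four white ribs on the dome run along +-x and +-y, like the slots below.
- spindle_seat (a point): On the drive spindle's axis at the foot of its ribs, level with the top of the white collar where the cone's underside rests when home; 92 mm above the worktop unpressed, moves down with the collar. The black spindle is a cross of two ribs along this x and y, 22 mm tip to tip, 5.5 mm thick, 22 mm tall, rounded on top. It starts turned to any angle and turns only stiffly (0.12 N m).
- juicer_press (a joint): How far spindle and collar are pushed down, in m: 0 up, 0.010 at the end of the travel. Spring: begins to move at 6 N, 9 N at 5 mm, 12 N at 10 mm; it comes up again when released.
- juicer: The citrus juicer, fixed to the worktop: a round white housing with a round tray 144 mm across, floor 72 mm and rim 84 mm above the worktop; origin at the centre of its underside under the spindle, z up. Its spout points along its own -x and reaches 99 mm from the axis, 78 mm high.
- orange_cone_center (a point): Centre of the larger orange cone (foot 58 x 58 mm, 74 mm high, ribs likewise), 37 mm above its underside; stands upright near the yellow one; to be left alone.
- cup: Small metal cup, 55 mm across and 32 mm high, standing under the spout, origin at the centre of its underside; to be left alone.
- half_lemon: Half lemon, 55 mm across and 27 mm high, on the blue cutting board to the right, origin at the centre of its underside; to be left alone.

How it is judged (in metres and radians):
On the way, in this order (a step that is already met when the one before it is completed fails the run):
1. the lemon cone is lifted clear of the worktop (height (world z) of lemon_cone_center above 0.06 m and contact force between lemon_cone and the fingers above 1 N), for 0.1 s.
2. the lemon cone is fully home on the spindle, splines meshed (z of lemon_cone_center in the frame of spindle_seat between 0.025 and 0.0315 m and horizontal distance between lemon_cone_center and spindle_seat below 0.004 m and (angle between the x axis of lemon_cone_center and the x axis of spindle_seat, either way round below 0.2 rad or angle between the x axis of lemon_cone_center and the y axis of spindle_seat, either way round below 0.2 rad) and angle between lemon_cone_center's own z axis and vertical below 0.12 rad), for 0.2 s.
At the end, for the whole second after the job is handed in: The lemon cone is fully home on the spindle (underside within 2.5 mm of the collar, within 4 mm of the axis, ribs in the slots, upright within 0.12 rad), the robot's fingers still hold or touch it with more than 1 N, and the spindle is held pressed down by more than 4 mm of its 10 mm (all of step 2 and contact force between lemon_cone and the fingers above 1 N and value of joint juicer_press above 0.004 m); the arm keeps its last pose, push and grip.
It fails at once if the orange cone is moved by more than 30 mm or tipped (distance of orange_cone_center from where it was at the start of the episode above 0.03 m or angle between orange_cone_center's own z axis and vertical above 0.5 rad).
It fails at once if the metal cup is moved by more than 30 mm or tipped (distance of cup from where it was at the start of the episode above 0.03 m or angle between cup's own z axis and vertical above 0.5 rad).
It fails at once if the half lemon is moved by more than 30 mm (distance of half_lemon from where it was at the start of the episode above 0.03 m).
It also fails if it takes over 51 s, if anything falls off the work surface, if the arm or the gripper's body presses on something with over 40 N, if the wrist force passes 120 N, or if a joint passes its speed limit or range.

## Working session

There is one attempt and no reset: what is moved stays moved. The work goes in short steps, Python scripts to look and compute and a shell command to move; the robot and the scene stay as the last step left them, time stands still between calls to the robot, and variables do not carry over. Pictures are saved under pics/ and viewed, at most 10 in all, crops included, and the job is handed in when it is done.

```bash
mkdir -p pics
cat > h.py <<'E'
import numpy as np, cv2
from station import manip, imaging
from scipy.spatial.transform import Rotation as R
def tool():
    s=manip.get_state(); T=np.eye(4); T[:3,:3]=R.from_euler('xyz',s['tool_rot'],degrees=True).as_matrix(); T[:3,3]=s['eef_pos']; return T
def wfc(name,T=None):
    m=imaging.camera_model(name)
    return m,(T@np.array(m['T_tool_cam']) if name=='wrist' else np.linalg.inv(np.array(m['camera_from_world'])))
def K(m): return np.array([[m['fx'],0,m['cx']],[0,m['fy'],m['cy']],[0,0,1.]])
def ray(m,W,px):
    u=cv2.undistortPoints(np.array(px,float).reshape(-1,1,2),K(m),np.array(m['D'],float)).reshape(-1,2)
    d=np.c_[u[:,0],-u[:,1],-np.ones(len(u))]
    return W[:3,3],d@W[:3,:3].T,d
def atz(m,W,px,z):
    o,d,_=ray(m,W,px); z=np.broadcast_to(z,len(d)); return o+d*((z-o[2])/d[:,2])[:,None]
def cloud(m,W,D):
    v,u=np.nonzero(D>0); o,d,_=ray(m,W,np.c_[u,v]); return u,v,o+d*D[v,u][:,None]
E
python3 - <<'E'
from h import *
print(manip.get_state(), manip.tcp_to_grasp)
for n in ['side','top','wrist']:
    T=tool(); p,D=imaging.capture(n); cv2.imwrite(f'pics/{n}0.png',p); np.savez(f'{n}0.npz',p=p,D=D,T=T)
    m,W=wfc(n,T); print(n,m['fx'],W.round(2).tolist(),m['D'],(D>0).mean())
E
```

```text
{'t': 0.0, 'qpos': array([ 5.47462849e+01,  1.18846094e+01,  8.84051781e+01, -3.17508628e-04,
        7.98414029e+01, -8.62375126e+00]), 'dq': array([ 0.03630159,  0.0097578 ,  0.01933743,  0.0032227 , -0.00427922,
       -0.02112944]), 'joint_efforts': array([ 1.94207087e-04, -3.83043194e+01, -2.91591257e+01, -2.41002062e-04,
        1.06515820e-02, -1.78716562e-06]), 'eef_pos': array([257.26379787, 513.30862026, 197.91913686]), 'tool_rot': array([-1.79870246e+02, -1.93624953e-02,  1.53370071e+02]), 'wrist_force': array([-0.67364973,  0.76727516,  1.32766122]), 'wrist_torque': array([-0.03548553, -0.00065215, -0.00298913]), 'finger_force': 0.0, 'grip_width': 0.9981826752143944} 18.700000000000003
side 490.42377308081734 [[1.0, -0.0, -0.03, 411.46], [-0.02, 0.51, -0.86, -1279.07], [0.02, 0.86, 0.51, 864.63], [0.0, 0.0, 0.0, 1.0]] [-0.15386269  0.          0.          0.          0.        ] 0.99606640625
top 383.4204535871555 [[0.01, 0.99, -0.12, 352.42], [-1.0, 0.01, -0.0, 19.7], [-0.0, 0.12, 0.99, 1005.3], [0.0, 0.0, 0.0, 1.0]] [-0.03413566  0.          0.          0.          0.        ] 0.99616796875
wrist 359.0815445379365 [[0.45, -0.85, -0.27, 187.26], [0.89, 0.43, 0.14, 547.4], [-0.0, -0.31, 0.95, 373.37], [0.0, 0.0, 0.0, 1.0]] [-0.08028864  0.          0.          0.          0.        ] 0.99601171875
```

View pics/top0.png

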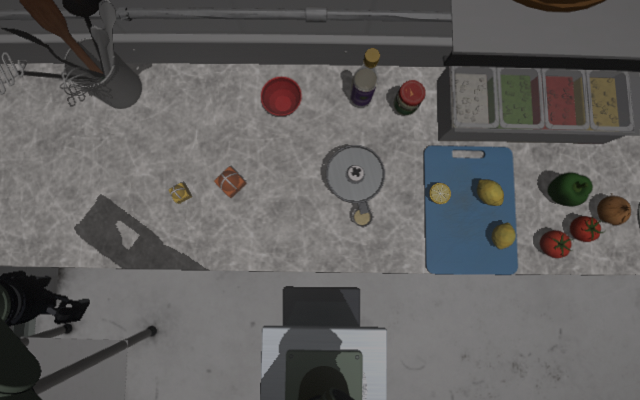

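View pics/side0.png

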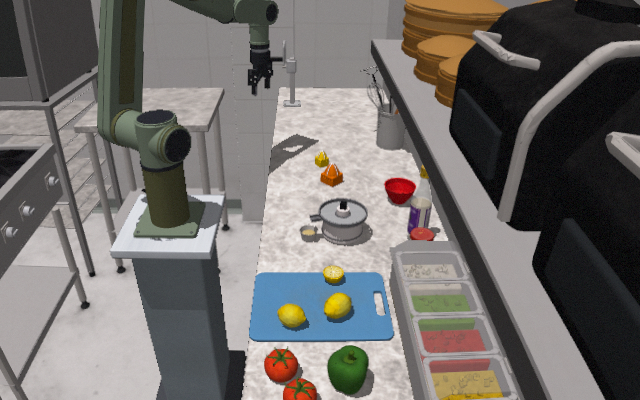

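The top view shows the yellow cone at about (180,191), the orange one at (230,181), the spindle at (356,173), the cup at (361,214) and the half lemon at (440,193). The side view agrees with this layout.

Run:
```python
from h import *
f=np.load('top0.npz'); m,W=wfc('top')
print(atz(m,W,[[180,191],[230,181],[356,173],[361,214],[440,193]],[45,60,105,20,20]).round(0))
u,v,P=cloud(m,W,f['D'])
for (a,b) in [(180,191),(230,181),(356,173)]:
    k=(abs(u-a)<22)&(abs(v-b)<22)&(P[:,2]>15)&(P[:,2]<150); q=P[k]; print(q.max(0).round(0),q.min(0).round(0),k.sum(), q[q[:,2].argmax()].round(0))
p=f['p']; a=cv2.resize(p[160:220,150:260],None,fx=5,fy=5,interpolation=2); b=cv2.resize(p[145:205,325:390],None,fx=4,fy=5,interpolation=2)
cv2.imwrite('pics/c1.png',np.hstack([a,b])[:,:800])
```

```text
[[ 488.  373.   45.]
 [ 513.  243.   60.]
 [ 529.  -68.  105.]
 [ 438.  -90.   20.]
 [ 496. -296.   20.]]
[512. 409.  61.] [462. 357.  15.] 282 [488. 382.  61.]
[557. 289.  79.] [478. 212.  15.] 535 [515. 248.  79.]
[590. -19. 118.] [ 481. -124.   67.] 1831 [529. -69. 118.]
```

View pics/c1.png

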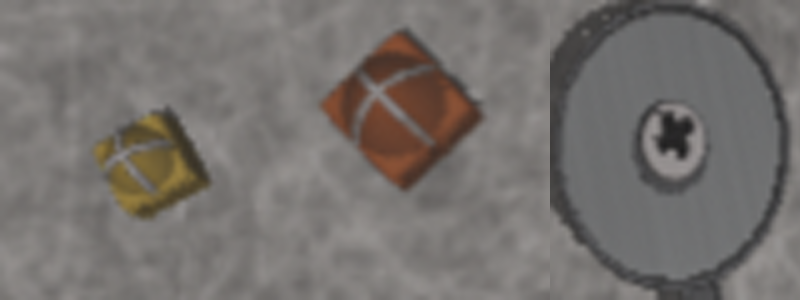

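The crop shows the yellow foot turned about 27° (mod 90) and the spindle cross about 20 to 30°. I'll move the wrist camera over the yellow cone.

```bash
python3 -m jog '[[-0.4,-0.02,0.05,0,1],[-0.4,-0.02,0.05,0,1],[-0.4,-0.02,0.05,0,1],[-0.4,-0.02,0.05,0,1],[-0.4,-0.02,0.05,0,1],[-0.3,0,0.05,0,1],[0,0,0,0,1],[0,0,0,0,1]]'
python3 - <<'E'
from h import *
T=tool(); p,D=imaging.capture('wrist'); np.savez('w1.npz',p=p,D=D,T=T); cv2.imwrite('pics/w1.png',p); print(T.round(2))
m,W=wfc('wrist',T);u,v,P=cloud(m,W,D)
b,g,r=[p[v,u,i].astype(float) for i in range(3)]
k=(r>1.6*b)&(g>.75*r)&(r>60)&(P[:,2]>10)&(P[:,2]<70); 
k=k&(np.hypot(P[:,0]-487,P[:,1]-378)<45)
q=P[k]; print(k.sum(),q.min(0),q.max(0), (u[k].min(),u[k].max(),v[k].min(),v[k].max()))
t=q[(q[:,2]>28)&(q[:,2]<38)].astype(np.float32); print(len(t),cv2.minAreaRect(t[:,:2]))
print('apex',q[q[:,2]>q[:,2].max()-3].mean(0))
E
```

```text
t: 0.95
eef_pos: [458.8, 401.4, 168.3]
tool_rot: [-179.9, -0.1, 153.3]
wrist_force: [-1.3, -0.2, 0.4]
grip_width: 1.001
finger_force: 0.0
[[-8.9000e-01  4.5000e-01 -0.0000e+00  4.5877e+02]
 [ 4.5000e-01  8.9000e-01 -0.0000e+00  4.0139e+02]
 [ 0.0000e+00 -0.0000e+00 -1.0000e+00  1.6832e+02]
 [ 0.0000e+00  0.0000e+00  0.0000e+00  1.0000e+00]]
1520 [462.52640887 354.59725402  10.0680311 ] [514.04338259 407.16535638  58.7510034 ] (np.int64(289), np.int64(345), np.int64(182), np.int64(240))Traceback (most recent call last):
  File "<stdin>", line 8, in <module>
cv2.error: OpenCV(4.12.0) /io/opencv/modules/imgproc/src/convhull.cpp:143: error: (-215:Assertion failed) total >= 0 && (depth == CV_32F || depth == CV_32S) in function 'convexHull'
```

View pics/w1.png

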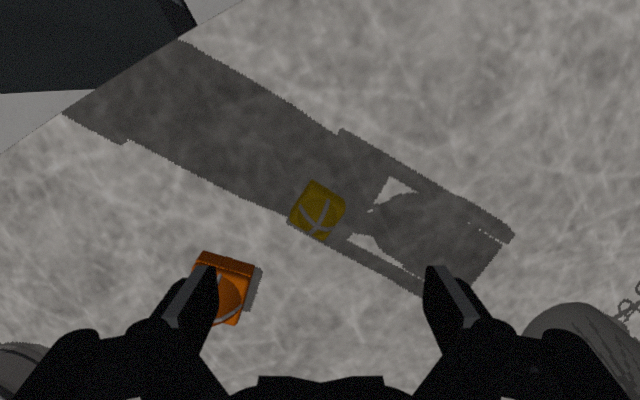

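The wrist view shows the yellow cone in shadow at (317,212) and the orange one at (225,288), just left of centre. I'll measure the foot from depth.

Run:
```python
from h import *
f=np.load('w1.npz');p,D,T=f['p'],f['D'],f['T']
m,W=wfc('wrist',T);u,v,P=cloud(m,W,D)
k=(np.hypot(P[:,0]-488,P[:,1]-380)<40)&(P[:,2]>8)&(P[:,2]<70); q=P[k]
for lo,hi in [(8,70),(28,37)]:
    t=np.ascontiguousarray(q[(q[:,2]>lo)&(q[:,2]<hi)][:,:2].astype(np.float32)); print(len(t),cv2.minAreaRect(t))
print('apex',q[q[:,2]>q[:,2].max()-3].mean(0))
cv2.imwrite('pics/w1c.png',cv2.convertScaleAbs(cv2.resize(p[170:255,270:365],None,fx=6,fy=6,interpolation=2),alpha=1.8))
```

```text
2074 ((488.96881103515625, 380.7066650390625), (40.17337417602539, 40.32950210571289), 30.44086265563965)
649 ((489.0194091796875, 380.6424560546875), (40.05537414550781, 40.331912994384766), 30.121200561523438)
apex [488.88535963 380.67817608  58.97966926]
```

View pics/w1c.png

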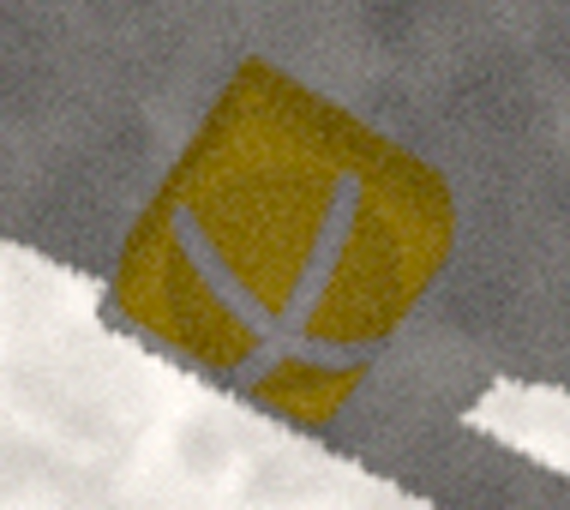

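```bash
python3 -m jog '[[-0.36,-0.05,0,0,1],[0,0,0.2,0.0463,1],[0,0,0.2,0.0463,1],[0,0,0.2,0.0463,1],[0,0,0.2,0.0463,1],[0,0,0.1,0,1],[0,0,0,0,1],[0,0,0,0,1]]'
```

```text
t: 1.8
eef_pos: [488.7, 382.2, 79.9]
tool_rot: [179.9, -0.0, 120.2]
wrist_force: [1.0, 0.4, 0.4]
grip_width: 1.0
finger_force: 0.0
```

```bash
python3 -m jog '[[-0.015,-0.005,0.25,0,1],[0,0,0.25,0,1],[0,0,0.15,0,1],[0,0,0.09,0,1],[0,0,0,0,1],[0,0,0,0,-1],[0,0,0,0,-1],[0,0,0,0,-1],[0,0,0,0,-1],[0,0,0,0,-1],[0,0,0,0,-1]]' 60
```

```text
t: 2.9
eef_pos: [490.0, 380.4, 6.4]
tool_rot: [179.9, 0.0, 120.0]
wrist_force: [-0.8, -0.8, 4.8]
grip_width: 0.326
finger_force: 53.3
```

```bash
python3 -m jog '[[0,0,0,0,-1],[0,0,0,0,-1],[0,0,-0.15,0,-1],[0,0,-0.3,0,-1],[0,0,-0.4,0,-1],[0,0,-0.4,0,-1],[0,0,-0.4,0,-1],[0,0,-0.2,0,-1],[0,0,0,0,-1],[0,0,0,0,-1]]'
python3 - <<'E'
from h import *
T=tool(); p,D=imaging.capture('wrist'); np.savez('w2.npz',p=p,D=D,T=T); cv2.imwrite('pics/w2.png',p)
E
```

```text
t: 3.9
eef_pos: [488.6, 379.5, 189.7]
tool_rot: [-180.0, -0.0, 120.0]
wrist_force: [0.1, -0.9, -1.3]
grip_width: 0.318
finger_force: 52.0
```

View pics/w2.png

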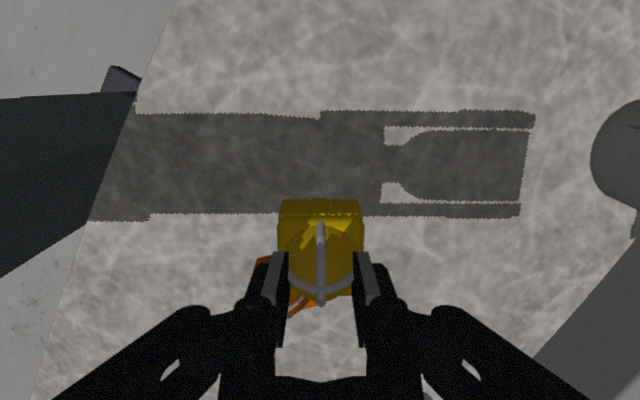

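The cone is held squarely between the pads, at about (320,250). I'll carry it to a point short of the juicer and look at the spindle.

```bash
python3 -m jog '[[-0.2,-0.12,0,0,-1],[-0.35,-0.21,0,0,-1],[-0.35,-0.21,0,0,-1],[-0.35,-0.21,0,0,-1],[-0.35,-0.21,0,0,-1],[-0.35,-0.21,0,0,-1],[-0.35,-0.21,0,0,-1],[-0.35,-0.21,0,0,-1],[-0.35,-0.21,0,0,-1],[-0.19,-0.1,0,0,-1],[0,0,0,0,-1],[0,0,0,0,-1]]'
python3 - <<'E'
from h import *
f=np.load('w2.npz');m,W=wfc('wrist',f['T']);u,v,P=cloud(m,W,f['D'])
Q=(P-f['T'][:3,3])@f['T'][:3,:3]; b,g,r=[f['p'][v,u,i].astype(float) for i in range(3)]
k=(r>1.7*b)&(g>.65*r)&(abs(Q[:,0])<40)&(abs(Q[:,1])<40)&(Q[:,2]<10)&(Q[:,2]>-70)
q=Q[k];print('cone in tool',q.min(0),q.max(0),'apex',q[q[:,2]<q[:,2].min()+3].mean(0))
print('foot front', [ (s,np.percentile(q[(abs(q[:,2]-s)<3),0],1)) for s in (-25,-15,-5)])
T=tool(); p,D=imaging.capture('wrist'); np.savez('w3.npz',p=p,D=D,T=T)
m,W=wfc('wrist',T);u,v,P=cloud(m,W,D)
k=(np.hypot(P[:,0]-529,P[:,1]+69)<70)&(P[:,2]>88)&(P[:,2]<130); 
k2=k&(P[:,2]>97)&(np.hypot(P[:,0]-529,P[:,1]+69)<20); t=P[k2]; print(len(t),t.min(0),t.max(0),cv2.minEnclosingCircle(np.ascontiguousarray(t[:,:2].astype(np.float32))),u[k2].mean(),v[k2].mean())
a,c=int(u[k2].mean()),int(v[k2].mean()); print(a,c,T[:3,3])
cv2.imwrite('pics/w3c.png',cv2.convertScaleAbs(cv2.resize(p[c-35:c+35,a-45:a+45],None,fx=8,fy=8,interpolation=2),alpha=1.5))
E
```

```text
t: 5.15
eef_pos: [482.8, 8.7, 188.0]
tool_rot: [-179.8, -0.2, 120.0]
wrist_force: [-0.9, -0.4, -0.5]
grip_width: 0.32
finger_force: 52.0
cone in tool [-18.27758187 -27.70723315 -69.97596673] [21.14679971 26.05026138  5.71378274] apex [ -0.96325847   0.41536328 -69.14181365]
foot front [(-25, np.float64(-17.535867567982685)), (-15, np.float64(18.60731030749941)), (-5, np.float64(19.39326071392405))]
299 [524.35515616 -79.4783418  100.09238253] [545.45427526 -63.14936663 116.05923794] ((534.779296875, -71.20985412597656), 11.190689086914062) 330.11371237458195 306.9096989966555
330 306 [482.82940548   8.7170992  188.01656368]
```

View pics/w3c.png

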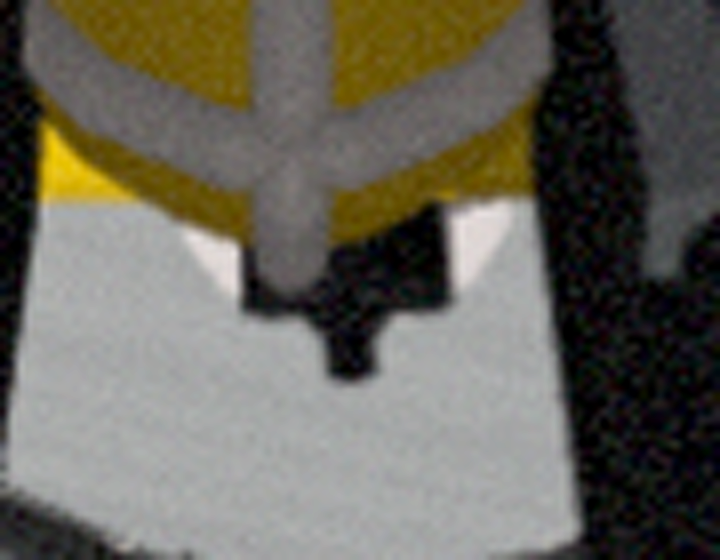

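The cone in the gripper hides the spindle, because the picture's top is the tool's +x side. I'll overshoot so the spindle lies clear on the camera side.

```bash
python3 -m jog '[[-0.35,0,0,0,-1],[-0.4,0,0,0,-1],[-0.4,0,0,0,-1],[-0.4,0,0,0,-1],[-0.12,0,0,0,-1],[0,0,0,0,-1],[0,0,0,0,-1],[0,0,0,0,-1]]'
python3 - <<'E'
from h import *
T=tool(); p,D=imaging.capture('wrist'); np.savez('w4.npz',p=p,D=D,T=T)
m,W=wfc('wrist',T);u,v,P=cloud(m,W,D)
k=(np.hypot(P[:,0]-530,P[:,1]+70)<25)&(P[:,2]>88)&(P[:,2]<130); g=p[v,u].max(1)
a,c=int(u[k].mean()),int(v[k].mean()); print(a,c,T[:3,3])
for n,kk in [('ribs',k&(P[:,2]>106)),('collar',k&(P[:,2]<97)&(g>140))]:
    t=np.ascontiguousarray(P[kk][:,:2].astype(np.float32)); print(n,len(t),cv2.minEnclosingCircle(t),cv2.minAreaRect(t),P[kk].mean(0))
# cross angle by 4-fold moment at spindle top
kk=k&(P[:,2]>106); t=P[kk]; c0=np.array(cv2.minEnclosingCircle(np.ascontiguousarray(t[:,:2].astype(np.float32)))[0])
z=(t[:,0]-c0[0])+1j*(t[:,1]-c0[1]); print('angle',np.degrees(np.angle((z**4).sum()))/4)
cv2.imwrite('pics/w4c.png',cv2.convertScaleAbs(cv2.resize(p[c-35:c+35,a-45:a+45],None,fx=8,fy=8,interpolation=2),alpha=1.5))
E
```

```text
t: 6.0
eef_pos: [567.2, -133.9, 189.7]
tool_rot: [-180.0, -0.1, 120.2]
wrist_force: [-0.4, 0.5, -0.4]
grip_width: 0.323
finger_force: 52.0
326 95 [ 567.15655889 -133.94854063  189.70986332]
ribs 488 ((534.7293090820312, -71.17727661132812), 11.255138397216797) ((534.9463500976562, -71.15949249267578), (19.24885368347168, 18.639720916748047), 76.76380920410156) [534.83406798 -71.269997   113.78164524]
collar 950 ((534.4793701171875, -71.63186645507812), 18.520267486572266) ((532.4901733398438, -75.94373321533203), (26.544841766357422, 36.74048614501953), 66.36709594726562) [531.01412748 -76.38994238  92.56759838]
angle 33.07415853820942
```

View pics/w4c.png

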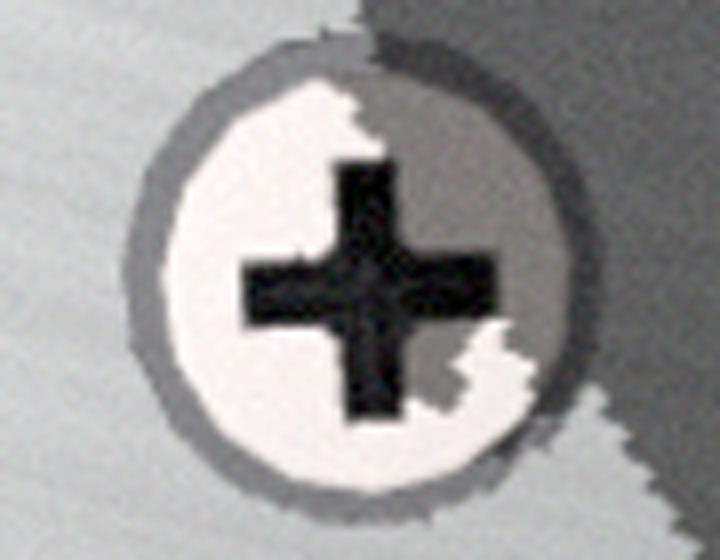

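The spindle cross is clear at about (371,290) in the crop and lies almost along the tool axes. It measures (534.7, -71.2) at about 33°. A quick check of where the cone sits in the tool comes next.

Run:
```python
from h import *
for n in ('w2','w3','w4'):
    f=np.load(n+'.npz');m,W=wfc('wrist',f['T']);u,v,P=cloud(m,W,f['D'])
    Q=(P-f['T'][:3,3])@f['T'][:3,:3]
    b=Q[(abs(Q[:,1])<12)&(Q[:,2]>-24)&(Q[:,2]<0)&(Q[:,0]>10)&(Q[:,0]<28)]
    d=Q[(abs(Q[:,1])<12)&(Q[:,0]>10)&(Q[:,0]<17)&(Q[:,2]<-20)]
    a=np.polyfit(b[:,1],b[:,0],1)
    e=Q[(abs(Q[:,0])<20)&(abs(Q[:,1])<16)&(Q[:,2]<-45)]; e=e[e[:,2]<np.percentile(e[:,2],3)]
    print(n,len(b),'back face x',np.median(b[:,0]),'tilt deg',np.degrees(a[0]),'z max',b[:,2].max(),'top z',e.mean(0))
f=np.load('w4.npz');p=f['p'];T=f['T'];m,W=wfc('wrist',T)
r=atz(m,W,[[326-45+368/8,95-35+165/8],[326-45+372/8,95-35+415/8],[326-45+243/8,95-35+292/8],[326-45+497/8,95-35+288/8]],112)
print(r.mean(0),[np.degrees(np.arctan2(*(r[i+1]-r[i])[1::-1]))%90 for i in (0,2)])
```

```text
w2 831 back face x 20.372809036897067 tilt deg 0.02276147855834317 z max -0.043350357083858815 top z [  16.07495501    1.35187013 -118.81750083]
w3 826 back face x 20.354134961369184 tilt deg 0.10345632153139608 z max -0.10156122612759645 top z [  16.06303031    0.8597277  -118.79824469]
w4 829 back face x 20.39926158021775 tilt deg 0.0652238490990028 z max -0.00817241597422403 top z [  16.00968964    1.38119304 -118.7843227 ]
[535.12082246 -71.46000113 112.        ] [np.float64(31.36055324344587), np.float64(31.064530671994323)]
```

```bash
python3 -m jog '[[0.3,0.015,0,-0.008,-1],[0.3,0.015,0,0,-1],[0.1,0.005,0,0,-1],[0,0,0.3,0,-1],[0,0,0.25,0,-1],[0,0,0.07,0,-1],[0,0,0,0,-1],[0,0,0,0,-1],[0,0,0,0,-1]]'
```

```text
t: 6.95
eef_pos: [536.4, -74.7, 129.8]
tool_rot: [179.9, 0.1, 121.5]
wrist_force: [-0.4, -0.8, -0.4]
grip_width: 0.324
finger_force: 52.1
```

```bash
python3 -m jog '[[0.03,0.004,0,0,-1],[0,0,0,0,-1],[0,0,0,0,-1]]'; python3 -m jog '[[0,0,0,0,-1]]';python3 -m jog '[[0,0,0,0,-1]]'
```

```text
t: 7.25
eef_pos: [534.0, -71.4, 128.6]
tool_rot: [180.0, 0.0, 121.5]
wrist_force: [-0.3, -0.4, -0.5]
grip_width: 0.318
finger_force: 52.1
t: 7.35
eef_pos: [533.9, -71.4, 128.3]
tool_rot: [180.0, 0.0, 121.5]
wrist_force: [0.6, 0.2, -1.1]
grip_width: 0.321
finger_force: 52.1
t: 7.45
eef_pos: [533.8, -71.4, 128.1]
tool_rot: [180.0, 0.0, 121.5]
wrist_force: [-0.6, 1.0, 0.1]
grip_width: 0.321
finger_force: 52.1
```

```bash
python3 -m jog '[[-0.007,0.008,0,0,-1],[0,0,0.04,0,-1],[0,0,0.04,0,-1],[0,0,0.04,0,-1],[0,0,0.04,0,-1],[0,0,0,0,-1],[0,0,0,0,-1]]'
```

```text
t: 8.15
eef_pos: [534.7, -71.5, 111.8]
tool_rot: [-180.0, -0.0, 121.5]
wrist_force: [0.0, 0.5, -1.3]
grip_width: 0.321
finger_force: 52.0
```

No force at 9 mm of engagement, so the splines are meshed. I'll go on to home.

```bash
python3 -m jog '[[0,0,0.04,0,-1],[0,0,0.04,0,-1],[0,0,0.03,0,-1],[0,0,0.02,0,-1],[0,0,0.01,0,-1],[0,0,0,0,-1],[0,0,0,0,-1],[0,0,0,0,-1],[0,0,0,0,-1]]' 90
```

```text
t: 9.05
eef_pos: [534.8, -71.7, 98.4]
tool_rot: [180.0, 0.0, 121.5]
wrist_force: [-2.2, -0.9, 4.4]
grip_width: 0.307
finger_force: 79.7
```

```bash
python3 -m jog '[[0,0,0.02,0,-1],[0,0,0.02,0,-1],[0,0,0.02,0,-1],[0,0,0.015,0,-1],[0,0,0,0,-1],[0,0,0,0,-1],[0,0,0,0,-1],[0,0,0,0,-1],[0,0,0,0,-1]]'; python3 -m jog '[[0,0,0,0,-1]]'
```

```text
t: 9.95
eef_pos: [534.9, -71.7, 91.5]
tool_rot: [-180.0, 0.0, 121.5]
wrist_force: [-4.3, 0.7, 7.5]
grip_width: 0.301
finger_force: 81.1
t: 10.05
eef_pos: [534.9, -71.7, 91.5]
tool_rot: [-180.0, 0.0, 121.5]
wrist_force: [-4.2, 1.0, 8.3]
grip_width: 0.305
finger_force: 81.1
```

```bash
python3 -m jog '[[0,0,0.015,0,-1],[0,0,0.015,0,-1],[0,0,0,0,-1],[0,0,0,0,-1],[0,0,0,0,-1],[0,0,0,0,-1]]'; python3 -m jog '[[0,0,0,0,-1]]'; python3 -m jog '[[0,0,0,0,-1]]'
```

```text
t: 10.65
eef_pos: [534.9, -71.7, 88.8]
tool_rot: [-180.0, 0.0, 121.5]
wrist_force: [-3.2, 1.1, 10.4]
grip_width: 0.305
finger_force: 81.6
t: 10.75
eef_pos: [534.9, -71.7, 88.8]
tool_rot: [-180.0, 0.0, 121.5]
wrist_force: [-5.1, 0.5, 10.4]
grip_width: 0.305
finger_force: 81.6
t: 10.85
eef_pos: [534.9, -71.7, 88.8]
tool_rot: [-180.0, 0.0, 121.5]
wrist_force: [-4.0, 1.2, 10.1]
grip_width: 0.304
finger_force: 81.6
```

```bash
python3 -c "
from station import manip; print(manip.close_job())"
```

```text
the job is handed in; nothing more can be done
None
```

The lemon cone is meshed and home on the spindle, and I handed the job in at about 11 s with the gripper still holding it down; wrist force and TCP travel put the press at about 8 mm of its 10 mm, but no verdict was returned.

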